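Load the rock-slab carrier under the scanner's leaf spring

TASK

Load the scanner: with the fingertips, press the black slab carrier that lies in the loading dock down hard on its orange thumb pad so that the sprung bed sinks, and keep it pressed while you slide it along the rails, under the dock's black lips and drag leaf spring, until it is fully home against the end stop. Then let go and come away, so that the leaf holds it there. Do not pick the carrier up or tip it, and leave the other things on the bench where they are.

Things in the scene. Friction and masses are not known exactly. Their poses are not given: they have to be found in the camera images.
- dock: Fixed yellow scanner with an aluminium loading track. Origin: bench height, mid-track, where the carrier's origin is when home; +x = the way the carrier slides in, z up. Guide rails: x -136 to +56 mm, 34 mm high, inner faces 28.5 mm either side. Yellow housing: from x = +62 mm, 260 mm wide, 64 mm high, sloping up from x = +100 to 132 mm high at x = +170, ends at +340.
- lips (a point): Middle of the mouth under the two black lips, at the dock's x = +2 mm, 36.5 mm above the bench, the height of the lips' undersides. The lips run on to x = +48 mm, are 6.5 mm thick and overhang each side of the track inward to 22 mm from its middle. Before the lips nothing but the carrier stands higher than 37 mm.
- end_stop (a point): On the face of the steel end stop across the track's inner end, at the dock's x = +50 mm, 30 mm above the bench. Stop, leaf clamp and screws are up to 54 mm high.
- carrier: Black carrier to load: 100 long (its x), 54 wide, 14 mm thick, about 0.17 kg, slippery; pink rock slab in front, orange thumb pad behind. Origin: centre of underside; +x leads, along the dock's +x. Starts on the sprung bed between the rails, lead end 8 to 30 mm short of the lips, top 41.5 mm above the bench: 5 mm too high for the lips. Home: lead end at the stop, pad and rib still outside the lips.
- pad (a point): Centre of the orange thumb pad, flush with the carrier's top, 30.5 mm behind its origin and 14 mm above it. Pad 35 mm long, 46 mm wide. Just ahead of it (18.5 to 23.5 mm from this point) a thumb rib 36 mm wide stands 5 mm above the top; fingertips on the pad may push against it.
- bed (a joint): How far (m) the sprung bed under the carrier is pressed straight down: 0 up, 0.010 bottom stop. It stays level. It starts to sink at about 3 N of push on the carrier, takes about 11 N at the bottom (0.8 N per mm). At least 0.005 is needed to pass under the lips; 0.0065 to 0.009 is comfortable. Let go under the lips, it lifts the carrier against them.
- leaf: Spring-steel drag leaf, 30 mm wide, mid-track between the lips. Origin: its root on the end stop, 45 mm above the bench, dock x = +52 mm. It slopes down to a rounded nose at dock x = +14 mm, 31 mm above the bench when free, then up to a lead-in tip at x = +2 mm, 43 mm high. The carrier lifts it in passing; it then drags with a press of 2 to 6 N (0.8 N per mm at the nose).
- spare_carrier: Bystander: a second carrier of the same size and shape with a blue pad and grey slab, lying flat on the bench beside the dock, origin at the centre of its underside. Leave it alone.
- brush: Bystander: a 170 mm long wooden-handled brush lying on the bench beside the dock. Leave it alone.
- grit_jar: Bystander: an amber jar with a white cap, 60 mm across, 70 mm high, standing on the bench near the dock's open end; origin at the centre of its underside. Leave it alone.
- offcut: Bystander: a grey rock offcut, 60 x 42 x 30 mm, on the bench near the dock's open end; origin at the centre of its underside. Leave it alone.
- dropper: Bystander: a green dropper bottle, 36 mm across, 80 mm high, standing on the bench; origin at the centre of its underside. Leave it alone.
- slide_box: Bystander: a blue plastic slide box, 85 x 60 x 32 mm, on the bench; origin at the centre of its underside. Leave it alone.
- loupe: Bystander: a small black and steel hand loupe, about 75 x 38 x 24 mm, on the bench. Leave it alone.

How it is judged:
By the outcome, as a careful person would: the job done as asked, in the order asked, and still so for the second after the job is handed in, with the robot touching nothing.
It also fails if it takes over 38 s, if anything falls off the work surface, if the arm or the gripper's body presses on something with over 40 N, if the wrist force passes 120 N, or if a joint passes its speed limit or range.

ROBOT

A 6-joint arm with a two-finger parallel gripper is mounted at the origin on the work surface. World frame = base frame: x ahead of the robot, y to its left, z up, the work surface at z = 0. Lengths are in m, angles in rad, forces in N, time in s.
With the tool pointing down it reaches from about 0.375 to 0.9 m from the base axis. Payload 3.1 kg.
Tool frame: the origin (TCP) lies midway between the tips of the shut fingers; the grasp point (between the pads) lies 19 mm behind it (manip.grasp_offset is the distance from the TCP to the grasp point, in m); z points along the fingers, y is the line along which they close (so a half turn about z gives the same grasp; the last joint's range is limited). The gripper opens to 85 mm and grips with 20 to 120 N. Pads are 22 mm wide; open, the fingers measure 114 mm over their backs; the gripper's body (76 mm by 85 mm) begins 54 mm behind the grasp point. The pads swing forward as they close: fully open they stand 13 mm farther back than shut.
Start: joints at [1.028, 0.527, 1.433, -0, 1.181, -0.178], TCP at [0.223, 0.584, 0.231] pointing down, gripper open.
Joint ranges: [-3.08, 3.08], [-0.75, 2.2], [0.22, 2.44], [-1.43, 4.57], [0, 2.65], [-2.85, 2.85]. Speed limits (rad/s): [2.79, 2.79, 3.14, 3.14, 3.14, 3.14].

INTERFACE

Orientations are given as a unit quaternion [x, y, z, w].
In Python, from station import sensors, cams, order, manip gives the robot as it stands.
- The arm moves only by the tool move_arm, never from a script. Its argument "targets" is a list of rows, each an object of numbers: "dx", "dy", "dz": the shift along the world's x, y, z normalised to -1 to 1, where 1 is 25 mm; "rx", "ry", "rz": the turn, a rotation vector about the world's x, y, z normalised to -1 to 1, where 1 is 30 degrees. A call has exactly 10 rows; each row shifts and turns the commanded pose from where the row before left it; what a row does not reach is not made up. A row lasts 1/8 s, in which the tool goes at most 62.5 mm and 10.7 degrees, less where a joint would pass 70% of its speed; a pose out of reach is approached as far as the arm can. A call with a number of a shift or a turn outside -1 to 1 is refused whole. A call with a gripper value outside its range is refused whole. "claw" is the opening in per cent of the stroke, from 0 (shut) to 100 (fully open), set as the call begins (left out, the last holds). The fingers move at their own pace and stop on an object; "newtons" is the grip in N (left out, the last holds). Time passes only in rows, so rows that do not move let the fingers close, or fill a call up. It gives the time, the measured TCP pose, the force, the opening and the grip force at its end, in the units of the state.
- sensors.sense(): the state, without advancing time (a new reading comes with each control period).
- cams.snapshot(name): name is "scene" or "side" or "wrist"; returns the picture (480x640x3 uint8, red, green, blue); there is no depth.
- cams.camera_model(name): a dict with "fx", "fy", "cx", "cy" (pixels), "extrinsics" (4x4, takes a point from world to camera coordinates). Camera axes: x right, y down, z forward; pixel columns grow to the right and rows downward; lengths in m; the calibration is good to about 2 mm. The wrist camera is an equidistant fisheye: a pixel r from the principal point sees the ray r / f radians off the axis. A picture is of the moment at which its call begins: read the wrist's pose just before it. camera_model takes no time and is no camera call; for the wrist camera it gives the pose at the moment of the call.
- order.sign_off(): hands the job in; it is judged then, once.
The state is a dict: "t": time; "q": joint angles; "qd": joint speeds; "tau": joint torques, N m; "tcp_pos": TCP position; "tool_rot": TCP orientation; "force": force on the tool from outside, world axes, zero at the start; "ft_torque": the same for the moment, N m; "finger_gap": opening from 0.0 (shut) to 1.0 (fully open); "gripper_force": force on a finger pad.
Only numpy, scipy, OpenCV 4.12 (cv2) and the standard library are available. Lean on these libraries where they do the work, as an engineer would, in place of code of your own. Each camera call takes 0.05 s, during which the arm holds its last target. There are 200 camera calls.

## Working session

There is one attempt and no reset: what is moved stays moved. The work goes in short steps, Python scripts to look and compute and a tool call to move; the robot and the scene stay as the last step left them, time stands still between calls to the robot, and variables do not carry over. Pictures are saved under pics/ and viewed, at most 10 in all, crops included, and the job is handed in when it is done.

Besides the shell and the picture viewer there is one more tool, called after "Request:" by a JSON object that holds its "method" and its "body", one argument or row to a line. move_arm: Moves the arm, as the interface text tells. Scaled input: -1 to 1 covers 25 mm each way for a shift and 30 degrees each way for a turn. Its arguments: {"type":"object","properties":{"targets":{"type":"array"},"claw":{"type":"number"},"newtons":{"type":"number"}},"required":["targets"]}

```bash
mkdir -p pics; python3 - <<'E'
from station import sensors,cams
import cv2,numpy as np
s=sensors.sense();print(s['t'],s['tcp_pos'],s['tool_rot'],s['finger_gap'],s['force'])
for n in ['scene','side']:
    im=cams.snapshot(n);cv2.imwrite(f'pics/{n}0.png',im[:,:,::-1])
    m=cams.camera_model(n);print(n,m['fx'],m['cx'],m['cy'],np.round(m['extrinsics'],3).tolist())
E
```

```text
0.0 [0.22256056 0.58324229 0.23035248] [ 1.81406191e-01  9.83407650e-01 -1.01483673e-03 -3.98382421e-04] 0.9976018931080464 [0.23804152 0.52762498 0.38795479]
scene 499.5566864880412 309.7179842896292 241.83180915750216 [[0.134, 0.991, -0.016, 0.035], [0.541, -0.086, -0.837, -0.275], [-0.83, 0.103, -0.547, 1.474], [0.0, 0.0, 0.0, 1.0]]
side 465.0034733648695 320.2414818595243 234.52517810366663 [[0.921, -0.389, -0.01, -0.6], [-0.219, -0.497, -0.839, 0.139], [0.322, 0.775, -0.543, 0.659], [0.0, 0.0, 0.0, 1.0]]
```

View pics/scene0.png

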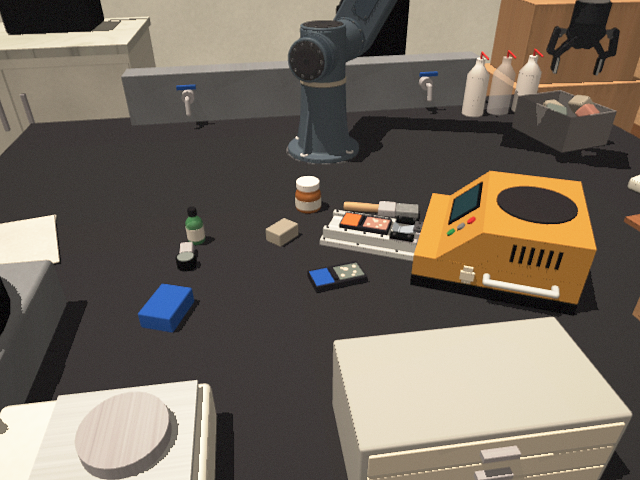

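View pics/side0.png

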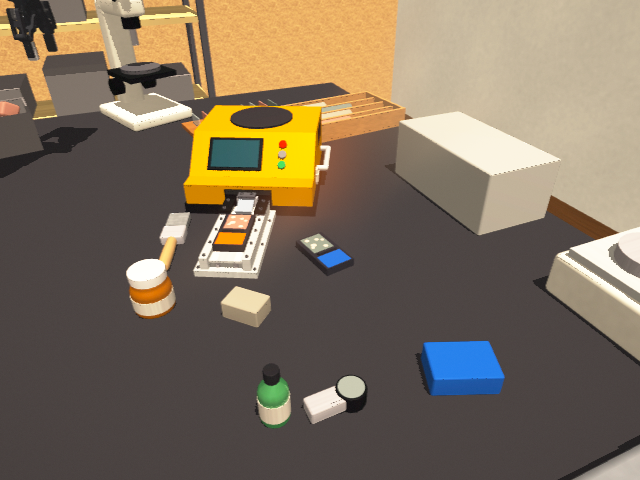

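The scene view shows the pad near (352,220), the slab near (377,224) and the lips near (405,230). In the side view the pad is near (232,238), the slab near (238,221) and the dock's open end near (233,270). Next I'll triangulate the pad and slab and get the track direction.

```bash
cat > h.py <<'E'
import numpy as np,cv2
from station import cams
def ray(m,u,v):
    E=np.array(m['extrinsics']);R=E[:3,:3];t=E[:3,3]
    d=np.array([(u-m['cx'])/m['fx'],(v-m['cy'])/m['fy'],1.]);d=R.T@d
    return -R.T@t,d/np.linalg.norm(d)
def plane(m,u,v,z):
    o,d=ray(m,u,v);return o+d*(z-o[2])/d[2]
def tri(rs):
    A=sum(np.eye(3)-np.outer(d,d) for o,d in rs);b=sum((np.eye(3)-np.outer(d,d))@o for o,d in rs)
    return np.linalg.solve(A,b)
def blob(im,lo,hi,box):
    x0,y0,x1,y1=box;hsv=cv2.cvtColor(im[y0:y1,x0:x1],cv2.COLOR_RGB2HSV)
    k=cv2.inRange(hsv,lo,hi);n,l,st,c=cv2.connectedComponentsWithStats(k)
    i=1+np.argmax(st[1:,4]);ys,xs=np.where(l==i);return c[i]+[x0,y0],st[i],np.c_[xs+x0,ys+y0]
E
python3 - <<'E'
from h import *
box={'scene':(325,205,415,250),'side':(200,190,275,270)}
P={}
for n in box:
    im=cv2.imread(f'pics/{n}0.png')[:,:,::-1].copy();m=cams.camera_model(n)
    for nm,lo,hi in [('pad',(3,200,120),(17,255,255)),('slab',(0,50,130),(18,170,255))]:
        c,st,px=blob(im,lo,hi,box[n]);print(n,nm,c.round(1),st,plane(m,*c,.0415).round(4))
        P.setdefault(nm,[]).append(ray(m,*c))
        q=np.array([plane(m,*p,.0415)[:2] for p in px]);r=cv2.minAreaRect((q*1000).astype(np.float32));print(r)
    x0,y0,x1,y1=box[n];g=30
    cr=im[y0-g:y1+g,x0-g:x1+g];cv2.imwrite(f'pics/{n}0c.png',cv2.resize(cr,None,fx=4,fy=4,interpolation=cv2.INTER_CUBIC)[:600,:800,::-1])
for k in P: print(k,tri(P[k]).round(4))
d=tri(P['slab'])-tri(P['pad']);print(np.linalg.norm(d),np.degrees(np.arctan2(d[1],d[0])))
E
```

```text
Traceback (most recent call last):
  File "h.py", line 15, in blob
    i=1+np.argmax(st[1:,4]);ys,xs=np.where(l==i);return c[i]+[x0,y0],st[i],np.c_[xs+x0,ys+y0]
        ~~~~~~~~~^^^^^^^^^^
ValueError: attempt to get argmax of an empty sequence
```

```bash
python3 - <<'E'
from h import *
box={'scene':(325,205,415,250),'side':(200,190,275,270)}
P={}
for n in box:
    im=cv2.imread(f'pics/{n}0.png')[:,:,::-1].copy();m=cams.camera_model(n)
    print([cv2.cvtColor(im,cv2.COLOR_RGB2HSV)[v,u].tolist() for u,v in ([(352,220),(374,224)] if n=='scene' else [(232,238),(238,221)])])
    x0,y0,x1,y1=box[n];g=30
    cr=im[y0-g:y1+g,x0-g:x1+g];cv2.imwrite(f'pics/{n}0c.png',cv2.resize(cr,None,fx=4,fy=4,interpolation=cv2.INTER_CUBIC)[:600,:800,::-1])
    for nm,lo,hi in [('pad',(3,185,120),(22,255,255)),('slab',(0,50,110),(22,180,255))]:
        try: c,st,px=blob(im,lo,hi,box[n])
        except ValueError: print('none',n,nm);continue
        print(n,nm,c.round(1),st,plane(m,*c,.0415).round(4))
        P.setdefault(nm,[]).append(ray(m,*c))
        q=np.array([plane(m,*p,.0415)[:2] for p in px]);r=cv2.minAreaRect((q*1000).astype(np.float32));print(r)
for k in P: print(k,tri(P[k]).round(4)) if len(P[k])>1 else 0
E
```

```text
[[12, 179, 252], [9, 107, 237]]
scene pad [358.  219.3] [30 10  6 11 15] [0.4866 0.0017 0.0415]
((488.9422607421875, 0.594696044921875), (7.079902172088623, 42.3714485168457), 72.10554504394531)
scene slab [376.2 222.9] [ 38  11  27  14 245] [0.5068 0.0356 0.0415]
((506.2166748046875, 35.706607818603516), (49.430633544921875, 43.45540237426758), 63.41942596435547)
[[19, 255, 255], [13, 111, 253]]
side pad [211.8 196.5] [  0   0  25  15 344] [0.4838 0.1454 0.0415]
((483.55523681640625, 144.82666015625), (66.30098724365234, 47.28462219238281), 76.97119903564453)
side slab [237.1 221.2] [ 23  24  31  16 320] [0.5058 0.0346 0.0415]
((506.8182373046875, 35.71266174316406), (51.775142669677734, 44.5887451171875), 61.20958709716797)
pad [0.481  0.016  0.0732]
slab [0.506  0.0358 0.0409]
```

View pics/side0c.png

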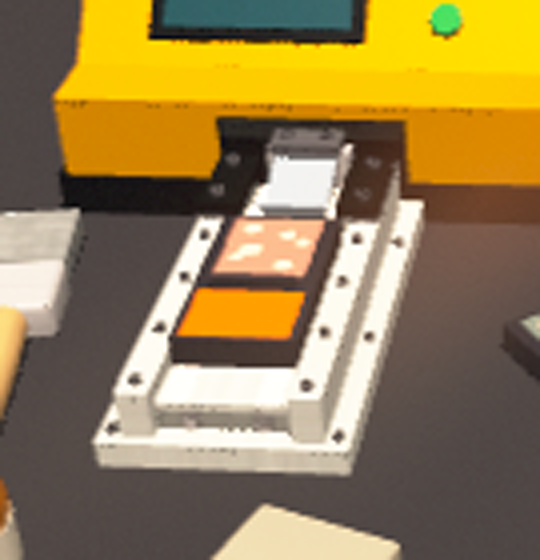

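View pics/scene0c.png

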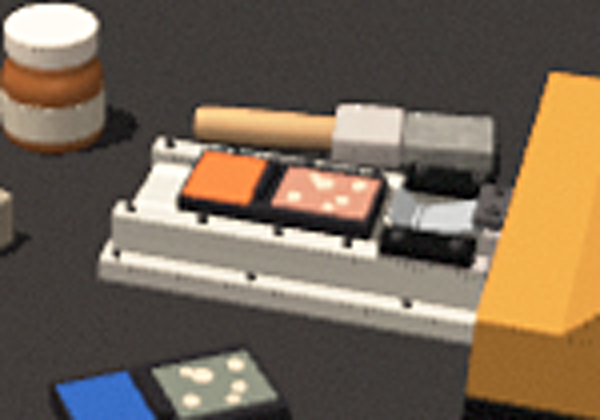

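The side crop (4x, origin 170,160) shows pad corners at (192,288), (305,291), (291,340) and (176,335). The rails run up and to the right, and the lips start around y=200. The scene crop (origin 295,175) shows pad corners at (203,150), (270,155), (250,207) and (180,196). The leaf and lips are at about x=385 to 480. The way is clear, with the brush behind the far rail.

```bash
python3 - <<'E'
from h import *
M={n:cams.camera_model(n) for n in('scene','side')}
O={'scene':(295,175),'side':(170,160)}
R=lambda n,p:ray(M[n],O[n][0]+(p[0]+.5)/4-.5,O[n][1]+(p[1]+.5)/4-.5)
PL=lambda n,p,z:plane(M[n],O[n][0]+(p[0]+.5)/4-.5,O[n][1]+(p[1]+.5)/4-.5,z)
ang=lambda a,b:np.degrees(np.arctan2(b[1]-a[1],b[0]-a[0]))
# pad by refined masks
P={}
for n,box,lo,hi in[('scene',(335,205,366,232),(6,150,150),(17,255,255)),('side',(205,227,250,250),(8,190,120),(25,255,255))]:
    im=cv2.imread(f'pics/{n}0.png')[:,:,::-1].copy();c,st,px=blob(im,lo,hi,box)
    q=np.array([plane(M[n],*p,.0415)[:2] for p in px])*1000
    print(n,c,st,plane(M[n],*c,.0415).round(4),cv2.minAreaRect(q.astype(np.float32)));P[n]=ray(M[n],*c)
p=tri(P.values());print('pad',p.round(4));s=np.array([.506,.0358,.041]);print('pad->slab',np.linalg.norm(s-p),ang(p,s))
# corners in both: far-back,far-lead,near-lead,near-back
cs=[(192,288),(305,291),(291,340),(176,335)] # side: leadL, leadR, backR, backL
cc=[(270,155),(250,207),(180,196),(203,150)]
K=[tri([R('side',a),R('scene',b)]) for a,b in zip(cs,cc)];print(np.round(K,4),np.mean(K,0))
print('dir corners',ang(K[3],K[0]),ang(K[2],K[1]))
print('rail scene near top',ang(PL('scene',(115,205),.034),PL('scene',(385,258),.034)))
print('base scene near bot',ang(PL('scene',(100,275),0),PL('scene',(470,340),0)))
print('base side right top', ang(PL('side',(355,462),.01),PL('side',(425,205),.01)))
print('lips start side L/R',PL('side',(195,205),.043),PL('side',(340,218),.043),'scene near',PL('scene',(383,235),.043))
print('rail open end scene near/far',PL('scene',(113,205),.034),PL('scene',(153,140),.034),'side',PL('side',(118,390),.034),PL('side',(325,395),.034))
E
```

```text
scene [350.77083333 219.01041667] [  6   8  21  13 192] [ 0.4829 -0.013   0.0415] ((482.3874206542969, -12.544666290283203), (34.788883209228516, 47.77454376220703), 63.13582992553711)
side [230.05487805 237.94512195] [  9   5  32  13 328] [ 0.4814 -0.0138  0.0415] ((481.59991455078125, -13.357101440429688), (35.80903625488281, 47.023834228515625), 62.382869720458984)
pad [ 0.4816 -0.0127  0.0407]
pad->slab 0.05426568346528999 63.294310896184335
[[ 0.4662  0.0146  0.0422]
 [ 0.511  -0.0053  0.0398]
 [ 0.4956 -0.0392  0.0401]
 [ 0.4526 -0.0186  0.0414]] [ 0.48135924 -0.0121118   0.04087605]
dir corners 67.65616297234868 65.59042671690051
rail scene near top 60.21183922049926
base scene near bot 63.28417771301472
base side right top 63.872869400961235
lips start side L/R [0.48298687 0.08194419 0.043     ] [0.54081599 0.04349753 0.043     ] scene near [0.55311361 0.05293049 0.043     ]
rail open end scene near/far [ 0.48876901 -0.07316093  0.034     ] [ 0.42451378 -0.0407954   0.034     ] side [ 0.42417863 -0.03750745  0.034     ] [ 0.49971112 -0.07434871  0.034     ]
```

Measured: the pad is at (0.482, -0.013, 0.041), which matches the expected height and pad size. The track heading is about 63°, and the slide is about 57 mm. I'll move above the pad with the fingers shut, closing line across the track (turn of -96°).

Request:
{"method": "move_arm", "body": {
  "targets": [
    {"dx":0.35,"dy":-0.8,"rz":-0.16},
    {"dx":0.35,"dy":-0.8,"rz":-0.16},
    {"dx":0.35,"dy":-0.8,"rz":-0.16},
    {"dx":0.35,"dy":-0.8,"rz":-0.16},
    {"dx":0.35,"dy":-0.8,"rz":-0.16},
    {"dx":0.35,"dy":-0.8,"rz":-0.16},
    {"dx":0.35,"dy":-0.8,"rz":-0.16},
    {"dx":0.35,"dy":-0.8,"rz":-0.16},
    {"dx":0.35,"dy":-0.8,"rz":-0.16},
    {"dx":0.35,"dy":-0.8,"rz":-0.16}
  ],
  "claw": 0
}}

```text
schema error: expected keys dx, dy, dz, rx, ry, rz
```

Request:
{"method": "move_arm", "body": {
  "targets": [
    {"dx":0.35,"dy":-0.8,"rz":-0.16},
    {"dx":0.35,"dy":-0.8,"rz":-0.16},
    {"dx":0.35,"dy":-0.8,"rz":-0.16},
    {"dx":0.35,"dy":-0.8,"rz":-0.16},
    {"dx":0.35,"dy":-0.8,"rz":-0.16},
    {"dx":0.35,"dy":-0.8,"rz":-0.16},
    {"dx":0.35,"dy":-0.8,"rz":-0.16},
    {"dx":0.35,"dy":-0.8,"rz":-0.16},
    {"dx":0.35,"dy":-0.8,"rz":-0.16},
    {"dx":0.35,"dy":-0.8,"rz":-0.16}
  ]
}}

```text
schema error: expected keys dx, dy, dz, rx, ry, rz
```

Request:
{"method": "move_arm", "body": {
  "targets": [
    {"dx":0.38,"dy":-0.85,"dz":-0.4},
    {"dx":0.38,"dy":-0.85,"dz":-0.4},
    {"dx":0.38,"dy":-0.85,"dz":-0.5},
    {"dx":0.38,"dy":-0.85,"dz":-0.5},
    {"dx":0.38,"dy":-0.85,"dz":-0.5},
    {"dx":0.38,"dy":-0.85,"dz":-0.5},
    {"dx":0.38,"dy":-0.85,"dz":-0.5},
    {"dx":0.38,"dy":-0.85,"dz":-0.5},
    {"dx":0.38,"dy":-0.85,"dz":-0.5},
    {"dx":0.03,"dy":-0.02}
  ]
}}

```text
schema error: expected keys dx, dy, dz, rx, ry, rz
```

All six keys are required in every row.

Request:
{"method": "move_arm", "body": {
  "targets": [
    {"dx":0.35,"dy":-0.8,"dz":0,"rx":0,"ry":0,"rz":-0.16},
    {"dx":0.35,"dy":-0.8,"dz":0,"rx":0,"ry":0,"rz":-0.16},
    {"dx":0.35,"dy":-0.8,"dz":0,"rx":0,"ry":0,"rz":-0.16},
    {"dx":0.35,"dy":-0.8,"dz":0,"rx":0,"ry":0,"rz":-0.16},
    {"dx":0.35,"dy":-0.8,"dz":0,"rx":0,"ry":0,"rz":-0.16},
    {"dx":0.35,"dy":-0.8,"dz":0,"rx":0,"ry":0,"rz":-0.16},
    {"dx":0.35,"dy":-0.8,"dz":0,"rx":0,"ry":0,"rz":-0.16},
    {"dx":0.35,"dy":-0.8,"dz":0,"rx":0,"ry":0,"rz":-0.16},
    {"dx":0.35,"dy":-0.8,"dz":0,"rx":0,"ry":0,"rz":-0.16},
    {"dx":0.35,"dy":-0.8,"dz":0,"rx":0,"ry":0,"rz":-0.16}
  ],
  "claw": 0
}}

```text
t: 1.35
tcp_pos: [0.3104, 0.383, 0.231]
tool_rot: [0.567, 0.824, -0.0, -0.0]
force: [-0.1, -0.4, -0.3]
finger_gap: 0.0
gripper_force: 0.0
```

Request:
{"method": "move_arm", "body": {
  "targets": [
    {"dx":0.35,"dy":-0.8,"dz":0,"rx":0,"ry":0,"rz":-0.16},
    {"dx":0.35,"dy":-0.8,"dz":0,"rx":0,"ry":0,"rz":-0.16},
    {"dx":0.35,"dy":-0.8,"dz":0,"rx":0,"ry":0,"rz":-0.16},
    {"dx":0.35,"dy":-0.8,"dz":0,"rx":0,"ry":0,"rz":-0.16},
    {"dx":0.35,"dy":-0.8,"dz":0,"rx":0,"ry":0,"rz":-0.16},
    {"dx":0.35,"dy":-0.8,"dz":0,"rx":0,"ry":0,"rz":-0.16},
    {"dx":0.35,"dy":-0.8,"dz":0,"rx":0,"ry":0,"rz":-0.16},
    {"dx":0.35,"dy":-0.8,"dz":0,"rx":0,"ry":0,"rz":-0.16},
    {"dx":0.35,"dy":-0.8,"dz":0,"rx":0,"ry":0,"rz":-0.16},
    {"dx":0.35,"dy":-0.8,"dz":0,"rx":0,"ry":0,"rz":-0.16}
  ]
}}

```text
t: 2.6
tcp_pos: [0.3979, 0.1831, 0.2311]
tool_rot: [0.853, 0.522, -0.0, -0.0]
force: [-0.1, 1.4, 0.5]
finger_gap: 0.004
gripper_force: 0.0
```

Request:
{"method": "move_arm", "body": {
  "targets": [
    {"dx":0.4,"dy":-0.9,"dz":-0.5,"rx":0,"ry":0,"rz":0},
    {"dx":0.4,"dy":-0.9,"dz":-0.6,"rx":0,"ry":0,"rz":0},
    {"dx":0.4,"dy":-0.9,"dz":-0.6,"rx":0,"ry":0,"rz":0},
    {"dx":0.4,"dy":-0.9,"dz":-0.6,"rx":0,"ry":0,"rz":0},
    {"dx":0.4,"dy":-0.9,"dz":-0.6,"rx":0,"ry":0,"rz":0},
    {"dx":0.4,"dy":-0.9,"dz":-0.6,"rx":0,"ry":0,"rz":0},
    {"dx":0.4,"dy":-0.9,"dz":-0.6,"rx":0,"ry":0,"rz":0},
    {"dx":0.4,"dy":-0.9,"dz":-0.4,"rx":0,"ry":0,"rz":0},
    {"dx":0.24,"dy":-0.46,"dz":-0.3,"rx":0,"ry":0,"rz":0},
    {"dx":0,"dy":0,"dz":0,"rx":0,"ry":0,"rz":0}
  ]
}}

```text
t: 3.85
tcp_pos: [0.4839, -0.008, 0.1108]
tool_rot: [0.853, 0.523, -0.0, -0.0]
force: [-0.3, -0.1, 0.1]
finger_gap: 0.001
gripper_force: 0.0
```

```bash
python3 - <<'E'
from h import *
from station import sensors
from scipy.spatial.transform import Rotation as Ro
s=sensors.sense();R=Ro.from_quat(s['tool_rot']).as_matrix();print(s['tcp_pos'],np.degrees(np.arctan2(R[1],R[0])),s['force'],s['q'].round(2) if hasattr(s['q'],'round') else s['q'])
m=cams.camera_model('wrist');im=cams.snapshot('wrist');cv2.imwrite('pics/w1.png',im[:,:,::-1])
print({k:np.round(v,4).tolist() for k,v in m.items() if k!='name'} if all(not isinstance(v,str) for v in m.values()) else m)
E
```

```text
[ 0.48393905 -0.00804325  0.11078461] [ 63.01670387 -26.98330206 158.48860167] [-0.29412614 -0.08294229  0.09736064] [-0.25  0.54  1.89  0.    0.71  0.22]
{'fx': 371.6483, 'fy': 371.6483, 'cx': 318.496, 'cy': 241.6883, 'extrinsics': [[0.8916, -0.4529, -0.002, -0.4346], [-0.434, -0.8556, 0.282, 0.2006], [-0.1294, -0.2506, -0.9594, 0.325], [0.0, 0.0, 0.0, 1.0]]}
```

View pics/w1.png

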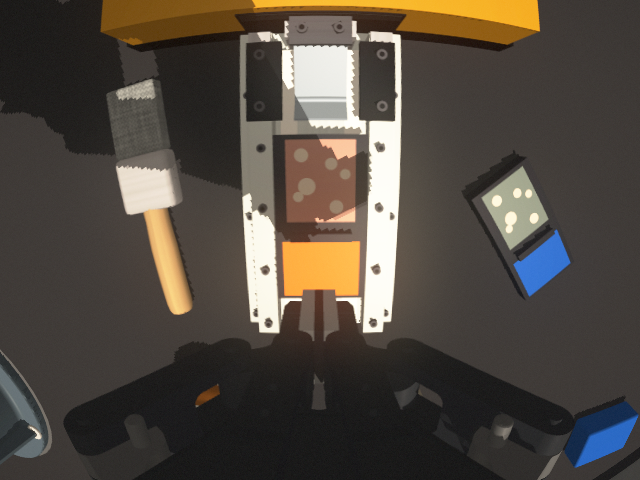

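The wrist view shows the pad at x 282–360, y 241–297. The rails are symmetric about x≈320, the lips' front edge is at y≈121, and the fingers are centred. I'll turn these into world points.

```bash
cat >> h.py <<'E'
def wplane(m,u,v,z):
    E=np.array(m['extrinsics']);a=np.array([u-m['cx'],v-m['cy']]);r=np.hypot(*a);th=r/m['fx']
    d=E[:3,:3].T@np.r_[np.sin(th)*a/r,np.cos(th)];o=-E[:3,:3].T@E[:3,3];return o+d*(z-o[2])/d[2]
E
python3 - <<'E'
from h import *
m=cams.camera_model('wrist');im=cv2.imread('pics/w1.png')[:,:,::-1].copy()
c,st,px=blob(im,(8,190,150),(25,255,255),(270,230,370,300));print(c,st)
T=np.array([.48394,-.00804]);u=np.array([np.cos(np.radians(63)),np.sin(np.radians(63))]);n=np.array([-u[1],u[0]])
f=lambda k,a,b,z:print(k,[round(float(x)*1000,1) for x in ((p:=wplane(m,a,b,z)[:2]-T)@u,p@n)])
for k,a,b,z in [('pad',*c,.0415),('padLL',283,242,.0415),('padLR',360,241,.0415),('padBR',359,296,.0415),('railinL front',283,122,.034),('railinR front',363,122,.034),('lipL',246,121,.043),('lipL in',282,121,.043),('lipR in',359,121,.043),('lipR',397,121,.043),('stop',289,45,.043),('railoutL back',253,320,.034),('railoutR back',388,320,.034),('railoutL front',243,150,.034),('railoutR front',401,150,.034),('lead',275,136,.0415),('lead',367,136,.0415)]: f(k,a,b,z)
E
```

```text
File "<stdin>", line 5
SyntaxError: assignment expression cannot be used in a comprehension iterable expression
```

```bash
python3 - <<'E'
from h import *
m=cams.camera_model('wrist');im=cv2.imread('pics/w1.png')[:,:,::-1].copy()
c,st,px=blob(im,(8,190,150),(25,255,255),(270,230,370,300));print(c,st)
T=np.array([.48394,-.00804]);u=np.array([np.cos(np.radians(63)),np.sin(np.radians(63))]);n=np.array([-u[1],u[0]])
def f(k,a,b,z):
    p=wplane(m,a,b,z)[:2]-T;print(k,(p@u*1000).round(1),(p@n*1000).round(1))
for k,a,b,z in [('pad',*c,.0415),('padLL',283,242,.0415),('padLR',360,241,.0415),('padBR',359,296,.0415),('lipL',246,121,.043),('lipL in',282,121,.043),('lipR in',359,121,.043),('lipR',397,121,.043),('stop',289,45,.043),('railoutL back',253,320,.034),('railoutR back',388,320,.034),('railoutL front',243,150,.034),('railoutR front',401,150,.034),('lead',275,136,.0415),('lead',367,136,.0415)]: f(k,a,b,z)
E
```

```text
[292.20987654 288.19135802] [ 15  46  20  19 162]
pad -20.5 17.5
padLL 9.6 22.5
padLR 10.3 -23.7
padBR -25.9 -24.5
lipL 81.5 42.4
lipL in 80.9 21.8
lipR in 81.0 -21.4
lipR 81.8 -43.3
stop 125.3 18.0
railoutL back -47.8 45.5
railoutR back -47.6 -46.1
railoutL front 64.5 46.3
railoutR front 64.9 -48.0
lead 72.4 26.0
lead 72.6 -26.3
```

The TCP is 5–8 mm ahead of the pad centre, so the front of the fingers could land on the rib. I'll back up 5 mm and descend to just above the pad, then press.

Request:
{"method": "move_arm", "body": {
  "targets": [
    {"dx":-0.09,"dy":-0.18,"dz":-0.5,"rx":0,"ry":0,"rz":0},
    {"dx":0,"dy":0,"dz":-0.6,"rx":0,"ry":0,"rz":0},
    {"dx":0,"dy":0,"dz":-0.6,"rx":0,"ry":0,"rz":0},
    {"dx":0,"dy":0,"dz":-0.5,"rx":0,"ry":0,"rz":0},
    {"dx":0,"dy":0,"dz":-0.3,"rx":0,"ry":0,"rz":0},
    {"dx":0,"dy":0,"dz":-0.15,"rx":0,"ry":0,"rz":0},
    {"dx":0,"dy":0,"dz":-0.08,"rx":0,"ry":0,"rz":0},
    {"dx":0,"dy":0,"dz":-0.06,"rx":0,"ry":0,"rz":0},
    {"dx":0,"dy":0,"dz":-0.06,"rx":0,"ry":0,"rz":0},
    {"dx":0,"dy":0,"dz":0,"rx":0,"ry":0,"rz":0}
  ]
}}

```text
t: 5.15
tcp_pos: [0.4819, -0.0122, 0.0404]
tool_rot: [0.852, 0.523, 0.0, 0.0]
force: [-0.2, -1.6, 2.8]
finger_gap: -0.001
gripper_force: 1.5
```

Request:
{"method": "move_arm", "body": {
  "targets": [
    {"dx":0,"dy":0,"dz":-0.06,"rx":0,"ry":0,"rz":0},
    {"dx":0,"dy":0,"dz":-0.06,"rx":0,"ry":0,"rz":0},
    {"dx":0,"dy":0,"dz":-0.06,"rx":0,"ry":0,"rz":0},
    {"dx":0,"dy":0,"dz":-0.06,"rx":0,"ry":0,"rz":0},
    {"dx":0,"dy":0,"dz":-0.03,"rx":0,"ry":0,"rz":0},
    {"dx":0,"dy":0,"dz":0,"rx":0,"ry":0,"rz":0},
    {"dx":0,"dy":0,"dz":0,"rx":0,"ry":0,"rz":0},
    {"dx":0,"dy":0,"dz":0,"rx":0,"ry":0,"rz":0},
    {"dx":0,"dy":0,"dz":0,"rx":0,"ry":0,"rz":0},
    {"dx":0,"dy":0,"dz":0,"rx":0,"ry":0,"rz":0}
  ]
}}

```text
t: 6.4
tcp_pos: [0.4819, -0.0122, 0.0338]
tool_rot: [0.852, 0.523, 0.0, 0.0]
force: [-0.9, -1.0, 8.2]
finger_gap: -0.0
gripper_force: 4.1
```

```bash
python3 - <<'E'
from h import *
ims=[]
im=cams.snapshot('wrist');ims.append(cv2.resize(im[20:340,200:440],None,fx=1.6,fy=1.6))
im=cams.snapshot('side');ims.append(cv2.resize(im[180:280,180:270],(461,512)))
from station import sensors;s=sensors.sense();print(s['tcp_pos'],s['force'],s['ft_torque'])
cv2.imwrite('pics/p2.png',cv2.resize(np.hstack(ims),(800,484))[:,:,::-1])
E
```

```text
[ 0.48196465 -0.01222888  0.03381487] [-0.87626156 -0.39119989  7.536664  ] [-0.05485672  0.0822346  -0.00186467]
```

View pics/p2.png

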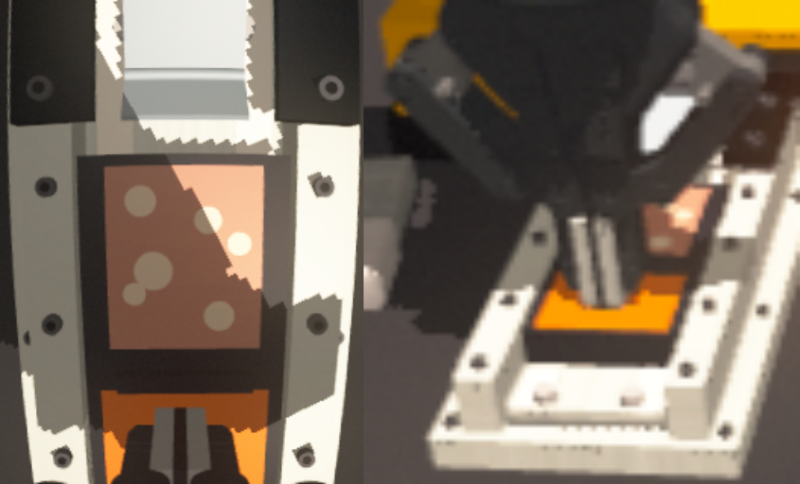

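The fingers sit squarely on the pad and the bed has sunk about 7 mm (8 N). Now the slide: about 28 mm first, with slightly more press, then check.

Request:
{"method": "move_arm", "body": {
  "targets": [
    {"dx":0,"dy":0,"dz":-0.03,"rx":0,"ry":0,"rz":0},
    {"dx":0.05,"dy":0.1,"dz":0,"rx":0,"ry":0,"rz":0},
    {"dx":0.05,"dy":0.1,"dz":0,"rx":0,"ry":0,"rz":0},
    {"dx":0.05,"dy":0.1,"dz":0,"rx":0,"ry":0,"rz":0},
    {"dx":0.05,"dy":0.1,"dz":0,"rx":0,"ry":0,"rz":0},
    {"dx":0.05,"dy":0.1,"dz":0,"rx":0,"ry":0,"rz":0},
    {"dx":0.05,"dy":0.1,"dz":0,"rx":0,"ry":0,"rz":0},
    {"dx":0.05,"dy":0.1,"dz":0,"rx":0,"ry":0,"rz":0},
    {"dx":0.05,"dy":0.1,"dz":0,"rx":0,"ry":0,"rz":0},
    {"dx":0.05,"dy":0.1,"dz":0,"rx":0,"ry":0,"rz":0}
  ]
}}

```text
t: 7.75
tcp_pos: [0.4923, 0.0088, 0.0329]
tool_rot: [0.851, 0.524, -0.001, 0.001]
force: [-5.3, -16.1, 6.8]
finger_gap: 0.002
gripper_force: 9.8
```

```bash
python3 - <<'E'
from h import *
ims=[]
im=cams.snapshot('wrist');ims.append(cv2.resize(im[20:340,200:440],None,fx=1.6,fy=1.6))
im=cams.snapshot('side');ims.append(cv2.resize(im[180:280,180:270],(461,512)))
from station import sensors;s=sensors.sense();print(s['tcp_pos'],s['force'])
cv2.imwrite('pics/p3.png',cv2.resize(np.hstack(ims),(800,484))[:,:,::-1])
E
```

```text
[0.49218916 0.0087866  0.0327705 ] [-3.23102476 -8.72672237  5.84826825]
```

View pics/p3.png

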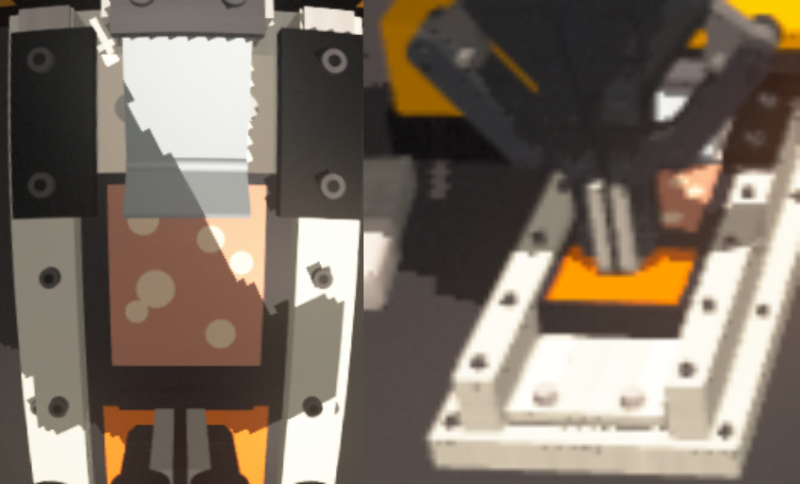

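The lead end is under the lips and meeting the leaf nose, and the carrier is moving squarely. Continue.

Request:
{"method": "move_arm", "body": {
  "targets": [
    {"dx":0.04,"dy":0.08,"dz":-0.02,"rx":0,"ry":0,"rz":0},
    {"dx":0.04,"dy":0.08,"dz":0,"rx":0,"ry":0,"rz":0},
    {"dx":0.04,"dy":0.08,"dz":0,"rx":0,"ry":0,"rz":0},
    {"dx":0.04,"dy":0.08,"dz":0,"rx":0,"ry":0,"rz":0},
    {"dx":0.04,"dy":0.08,"dz":0,"rx":0,"ry":0,"rz":0},
    {"dx":0.04,"dy":0.08,"dz":0,"rx":0,"ry":0,"rz":0},
    {"dx":0.04,"dy":0.08,"dz":0,"rx":0,"ry":0,"rz":0},
    {"dx":0.04,"dy":0.08,"dz":0,"rx":0,"ry":0,"rz":0},
    {"dx":0.04,"dy":0.08,"dz":0,"rx":0,"ry":0,"rz":0},
    {"dx":0,"dy":0,"dz":0,"rx":0,"ry":0,"rz":0}
  ]
}}

```text
t: 9.1
tcp_pos: [0.502, 0.028, 0.0324]
tool_rot: [0.852, 0.523, -0.0, 0.0]
force: [-0.6, -1.5, 7.4]
finger_gap: 0.001
gripper_force: 6.4
```

Request:
{"method": "move_arm", "body": {
  "targets": [
    {"dx":0.03,"dy":0.06,"dz":0,"rx":0,"ry":0,"rz":0},
    {"dx":0.03,"dy":0.06,"dz":0,"rx":0,"ry":0,"rz":0},
    {"dx":0.03,"dy":0.06,"dz":0,"rx":0,"ry":0,"rz":0},
    {"dx":0.03,"dy":0.06,"dz":0,"rx":0,"ry":0,"rz":0},
    {"dx":0.03,"dy":0.06,"dz":0,"rx":0,"ry":0,"rz":0},
    {"dx":0.03,"dy":0.06,"dz":0,"rx":0,"ry":0,"rz":0},
    {"dx":0.03,"dy":0.06,"dz":0,"rx":0,"ry":0,"rz":0},
    {"dx":0.02,"dy":0.04,"dz":0,"rx":0,"ry":0,"rz":0},
    {"dx":0,"dy":0,"dz":0,"rx":0,"ry":0,"rz":0},
    {"dx":0,"dy":0,"dz":0,"rx":0,"ry":0,"rz":0}
  ]
}}

```text
t: 10.35
tcp_pos: [0.5077, 0.0394, 0.0324]
tool_rot: [0.852, 0.523, -0.0, 0.0]
force: [-0.7, -2.6, 7.2]
finger_gap: -0.0
gripper_force: 6.4
```

```bash
python3 - <<'E'
from h import *
ims=[]
im=cams.snapshot('wrist');ims.append(cv2.resize(im[20:340,200:440],None,fx=1.6,fy=1.6))
im=cams.snapshot('side');ims.append(cv2.resize(im[180:280,180:270],(461,512)))
from station import sensors;s=sensors.sense();print(s['tcp_pos'],s['force'])
cv2.imwrite('pics/p4.png',cv2.resize(np.hstack(ims),(800,484))[:,:,::-1])
E
```

```text
[0.50771445 0.03941136 0.03242754] [-2.08844027 -3.26959696  7.19068653]
```

View pics/p4.png

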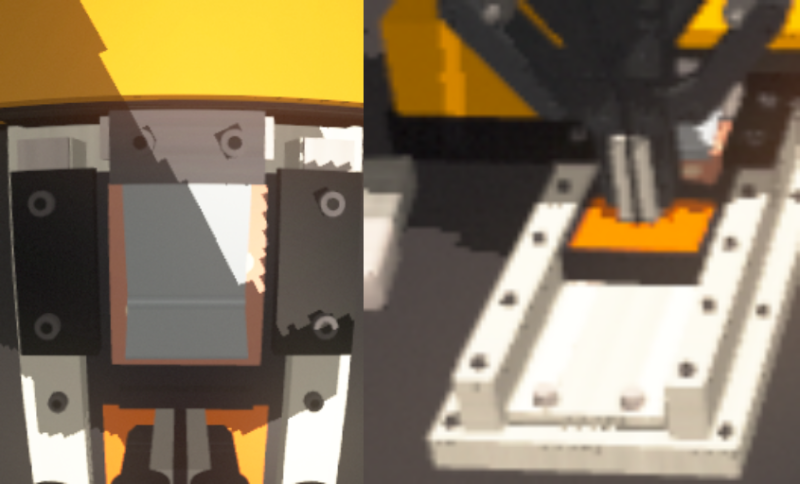

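The carrier is nearly home, about 3 mm short by the finger-to-pad shift, and no stop force is felt yet. I'll push gently until the force rises.

Request:
{"method": "move_arm", "body": {
  "targets": [
    {"dx":0.02,"dy":0.04,"dz":0,"rx":0,"ry":0,"rz":0},
    {"dx":0.02,"dy":0.04,"dz":0,"rx":0,"ry":0,"rz":0},
    {"dx":0.02,"dy":0.04,"dz":0,"rx":0,"ry":0,"rz":0},
    {"dx":0,"dy":0,"dz":0,"rx":0,"ry":0,"rz":0},
    {"dx":0,"dy":0,"dz":0,"rx":0,"ry":0,"rz":0},
    {"dx":0,"dy":0,"dz":0,"rx":0,"ry":0,"rz":0},
    {"dx":0,"dy":0,"dz":0,"rx":0,"ry":0,"rz":0},
    {"dx":0,"dy":0,"dz":0,"rx":0,"ry":0,"rz":0},
    {"dx":0,"dy":0,"dz":0,"rx":0,"ry":0,"rz":0},
    {"dx":0,"dy":0,"dz":0,"rx":0,"ry":0,"rz":0}
  ]
}}

```text
t: 11.7
tcp_pos: [0.509, 0.0421, 0.0324]
tool_rot: [0.852, 0.524, -0.0, 0.0]
force: [-1.7, -3.6, 7.2]
finger_gap: 0.001
gripper_force: 6.6
```

Request:
{"method": "move_arm", "body": {
  "targets": [
    {"dx":0.02,"dy":0.04,"dz":0,"rx":0,"ry":0,"rz":0},
    {"dx":0.02,"dy":0.04,"dz":0,"rx":0,"ry":0,"rz":0},
    {"dx":0.02,"dy":0.04,"dz":0,"rx":0,"ry":0,"rz":0},
    {"dx":0,"dy":0,"dz":0,"rx":0,"ry":0,"rz":0},
    {"dx":0,"dy":0,"dz":0,"rx":0,"ry":0,"rz":0},
    {"dx":0,"dy":0,"dz":0,"rx":0,"ry":0,"rz":0},
    {"dx":0,"dy":0,"dz":0,"rx":0,"ry":0,"rz":0},
    {"dx":0,"dy":0,"dz":0,"rx":0,"ry":0,"rz":0},
    {"dx":0,"dy":0,"dz":0,"rx":0,"ry":0,"rz":0},
    {"dx":0,"dy":0,"dz":0,"rx":0,"ry":0,"rz":0}
  ]
}}

```text
t: 12.95
tcp_pos: [0.5091, 0.0424, 0.0324]
tool_rot: [0.851, 0.525, -0.003, 0.001]
force: [-5.3, -16.1, 8.9]
finger_gap: 0.0
gripper_force: 11.8
```

```bash
python3 - <<'E'
from h import *
from station import sensors
for i in range(3):
    s=sensors.sense();print(s['tcp_pos'],s['force']);m=cams.camera_model('wrist');im=cams.snapshot('wrist')
cv2.imwrite('pics/w5.png',im[:,:,::-1])
cv2.imwrite('pics/p5.png',cv2.resize(im[60:310,220:420],None,fx=2.4,fy=2.4,interpolation=cv2.INTER_CUBIC)[:,:,::-1])
E
```

```text
[0.50908616 0.04243236 0.03238247] [ -5.34013469 -16.06952705   8.87159133]
[0.50910466 0.0424351  0.03239982] [ -5.55853144 -16.98264666   9.1722725 ]
[0.50909317 0.04242673 0.03237282] [ -5.5433559  -16.5092137    9.51009163]
```

View pics/p5.png

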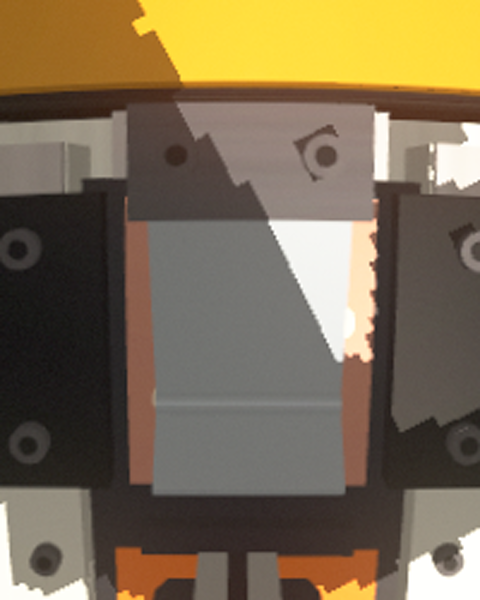

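The force has risen to a steady 17 N with no further motion, so the carrier seems to be on the stop. I'll check geometrically: the pad's lead edge should be 15 mm before the lips' edge.

```bash
python3 - <<'E'
from h import *
m=cams.camera_model('wrist')
u=np.array([np.cos(np.radians(63)),np.sin(np.radians(63))])
g=lambda x,y,z:wplane(m,220+x/2.4,60+y/2.4,z)[:2]@u*1000
l=(g(60,487,.043)+g(430,487,.043))/2
print('lip',l,'origin by wrist1',79.3+np.array([.48394,-.00804])@u*1000+2)
print('pad lead/rib rear top minus lip', (g(130,548,.034)+g(370,548,.034))/2-l)
print('slab rear minus lip',g(140,485,.034)-l,'lead end',(g(95,180,.034)+g(405,180,.034))/2-l)
E
```

```text
lip 293.58837314908635 origin by wrist1 293.8404699894818
pad lead/rib rear top minus lip -14.5241949860374
slab rear minus lip -2.935944362110547 lead end 48.08400616131837
```

Confirmed home: the lead end is 48 mm past the lips' edge, which is the stop. I'll ease most of the forward push, then lift straight up and away.

Request:
{"method": "move_arm", "body": {
  "targets": [
    {"dx":-0.03,"dy":-0.05,"dz":0,"rx":0,"ry":0,"rz":0},
    {"dx":-0.02,"dy":-0.05,"dz":0.02,"rx":0,"ry":0,"rz":0},
    {"dx":0,"dy":0,"dz":0.08,"rx":0,"ry":0,"rz":0},
    {"dx":0,"dy":0,"dz":0.1,"rx":0,"ry":0,"rz":0},
    {"dx":0,"dy":0,"dz":0.1,"rx":0,"ry":0,"rz":0},
    {"dx":0,"dy":0,"dz":0.2,"rx":0,"ry":0,"rz":0},
    {"dx":0,"dy":0,"dz":0.5,"rx":0,"ry":0,"rz":0},
    {"dx":0,"dy":0,"dz":0.9,"rx":0,"ry":0,"rz":0},
    {"dx":0,"dy":0,"dz":0.9,"rx":0,"ry":0,"rz":0},
    {"dx":0,"dy":0,"dz":0.9,"rx":0,"ry":0,"rz":0}
  ]
}}

```text
t: 14.35
tcp_pos: [0.5097, 0.0437, 0.1261]
tool_rot: [0.852, 0.523, 0.001, 0.0]
force: [0.9, 0.8, -0.4]
finger_gap: -0.001
gripper_force: 0.0
```

Request:
{"method": "move_arm", "body": {
  "targets": [
    {"dx":-0.3,"dy":-0.4,"dz":0.9,"rx":0,"ry":0,"rz":0},
    {"dx":-0.3,"dy":-0.4,"dz":0.5,"rx":0,"ry":0,"rz":0},
    {"dx":-0.3,"dy":-0.4,"dz":0,"rx":0,"ry":0,"rz":0},
    {"dx":0,"dy":0,"dz":0,"rx":0,"ry":0,"rz":0},
    {"dx":0,"dy":0,"dz":0,"rx":0,"ry":0,"rz":0},
    {"dx":0,"dy":0,"dz":0,"rx":0,"ry":0,"rz":0},
    {"dx":0,"dy":0,"dz":0,"rx":0,"ry":0,"rz":0},
    {"dx":0,"dy":0,"dz":0,"rx":0,"ry":0,"rz":0},
    {"dx":0,"dy":0,"dz":0,"rx":0,"ry":0,"rz":0},
    {"dx":0,"dy":0,"dz":0,"rx":0,"ry":0,"rz":0}
  ]
}}

```text
t: 15.6
tcp_pos: [0.487, 0.0134, 0.1596]
tool_rot: [0.852, 0.523, 0.0, 0.0]
force: [0.6, -1.1, 0.5]
finger_gap: 0.0
gripper_force: 0.0
```

```bash
python3 - <<'E'
from h import *
from station import sensors
s=sensors.sense();print(s['t'],s['tcp_pos'],s['force']);m=cams.camera_model('wrist');im=cams.snapshot('wrist')
import pickle;pickle.dump(m,open('m6.pkl','wb'))
cv2.imwrite('pics/w6.png',im[:,:,::-1]);cv2.imwrite('pics/p6.png',cv2.resize(im[60:310,190:450],None,fx=2.4,fy=2.4,interpolation=cv2.INTER_CUBIC)[:,:,::-1])
E
```

```text
15.6 [0.48696103 0.01340227 0.15959213] [ 0.64379765 -1.05384526  0.46042996]
```

View pics/p6.png

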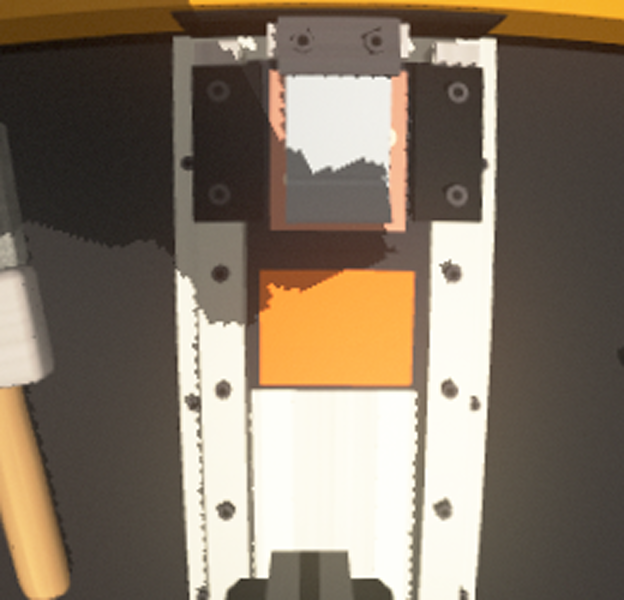

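The carrier is under the lips and the leaf. The pad spans y 270–386, the lips' edge is at y≈221, and the fingers are clear. A quick numeric check before sign-off.

```bash
python3 - <<'E'
from h import *
import pickle;m=pickle.load(open('m6.pkl','rb'))
u=np.array([np.cos(np.radians(63)),np.sin(np.radians(63))])
g=lambda x,y,z:wplane(m,190+x/2.4,60+y/2.4,z)[:2]@u*1000
l=(g(230,221,.043)+g(445,221,.043))/2
print(l,'pad lead (want -15)',(g(260,270,.0365)+g(414,270,.0365))/2-l,'rear (want -50)',(g(260,386,.0365)+g(414,386,.0365))/2-l,'slab rear',(g(275,229,.0365)+g(400,229,.0365))/2-l)
E
```

```text
293.8573157167263 pad lead (want -15) -15.201876297155707 rear (want -50) -50.984518611313376 slab rear -2.890107596270184
```

```bash
python3 -c "
from station import order;print(order.sign_off())"
```

```text
the job is handed in; nothing more can be done
None
```

The carrier is fully home against the end stop and held under the lips and leaf. The arm is clear of it, nothing else on the bench was touched, and the job was handed in at about 16 s.

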